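# Chill the reagents: each vessel into the cooling block bored for it

## Task

The aluminium cooling blocks are out of the freezer: put the three reagent bottles and the capped centrifuge tube into them, each in the block whose bore fits its diameter (the tube in any hole of the four-hole block), standing upright and right down on the bore's floor, where it cools. They are full: keep them upright and set them in without dropping them, and leave the beaker and the timer where they are.

Things in the scene. Friction and masses are not known exactly. Their poses are not given: they have to be found in the camera images.
- large_bottle: the large closed clear bottle with a blue screw cap: body 69 mm in diameter, 150 mm high over all; cap 43 mm in diameter, from 124 to 150 mm above the foot (narrower than the bottle, so take it there from above); up to 0.65 kg. Origin: centre of the foot; z up its axis. Stands on the worktop at the start, leaning up to 0.04 rad.
- medium_bottle: the medium closed bottle with an orange screw cap: body 56 mm in diameter, 118 mm high over all; cap 35 mm in diameter, from 97 to 118 mm above the foot; up to 0.4 kg. Origin: centre of the foot; z up its axis. Stands on the worktop at the start, leaning up to 0.04 rad.
- small_bottle: the small closed bottle with a red screw cap: body 38 mm in diameter, 75 mm high over all; cap 24 mm in diameter, from 62 to 75 mm above the foot; in its bore only what is more than 35 mm above its foot stands out of the block, so hold it near the cap; up to 0.07 kg. Origin: centre of the foot; z up its axis. Stands on the worktop at the start.
- tube: 15 ml centrifuge tube, upright, 119 mm long, 17 mm in diameter; blue screw cap 21 mm in diameter, 106 to 119 mm above the foot; 12 to 17 g. Origin: centre of the foot; z up its axis. Starts alone, loose in a hole of a white rack (156 x 58 x 56 mm, fixed) among the bottles (not the rack of several tubes in the back left corner), foot 4 mm above the worktop: lift it straight up, 60 mm or more.
- block_large: fixed cooling block: square bare aluminium on a thin black foot, 104 mm wide, 47 mm high. In its middle, on the z axis, one upright blind bore 80 mm in diameter, open above. Bore floor flat, 12 mm above the underside (35 mm below the top face); mouth bevelled, 5 mm wide and 9 mm deep all round. Origin: centre of the underside, at worktop height; z up, x and y along the sides.
- block_medium: fixed cooling block: square bare aluminium on a thin black foot, 92 mm wide, 47 mm high. In its middle, on the z axis, one upright blind bore 67 mm in diameter, open above. Bore floor flat, 12 mm above the underside (35 mm below the top face); mouth bevelled, 5 mm wide and 9 mm deep all round. Origin: centre of the underside, at worktop height; z up, x and y along the sides.
- block_small: fixed cooling block: square bare aluminium on a thin black foot, 74 mm wide, 47 mm high. In its middle, on the z axis, one upright blind bore 48 mm in diameter, open above. Bore floor flat, 12 mm above the underside (35 mm below the top face); mouth bevelled, 5 mm wide and 9 mm deep all round. Origin: centre of the underside, at worktop height; z up, x and y along the sides.
- block_tube: fixed cooling block: square bare aluminium on a thin black foot, 92 mm wide, 47 mm high. Four upright blind bores 25 mm in diameter, axes at x = +-20 mm, y = +-20 mm; use any one. Bore floor flat, 12 mm above the underside (35 mm below the top face); mouth bevelled, 5 mm wide and 9 mm deep all round. Origin: centre of the underside, at worktop height; z up, x and y along the sides.
- beaker: bystander: empty open beaker, 50 mm in diameter, 70 mm high, loose, just behind the blocks (not the one far right). Origin: centre of its foot.
- timer: bystander: small white kitchen-type timer, 62 x 66 mm, 20 mm high, loose, to the right of the blocks. Origin: centre of its underside.
Things that resemble listed ones, but are neither listed nor needed, are in the scene too. Of the things that look like the tube, the smaller one is meant.

How it is judged:
By the outcome, as a careful person would: the job done as asked, in the order asked, and still so for the second after the job is handed in, with the robot touching nothing.
It also fails if it takes over 112 s, if anything falls off the work surface, if the arm or the gripper's body presses on something with over 40 N, if the wrist force passes 120 N, or if a joint passes its speed limit or range.

## Robot

A 7-joint arm with a two-finger parallel gripper is mounted at the origin on a cart in front of the work surface, level with it; the furniture and walls round the work are solid. World frame = base frame: x ahead of the robot, y to its left, z up, the work surface at z = 0. Lengths are in mm, angles in rad, forces in N, time in s.
With the tool pointing down it reaches from about 400 to 900 mm from the base axis. Payload 5.5 kg.
Tool frame: the origin (TCP) lies at the very end of the fingers, on their centre line; the grasp point (between the pads) lies 19 mm behind it; z points along the fingers, y is the line along which they close (so a half turn about z gives the same grasp; the last joint's range is limited). The gripper opens to 85 mm and grips with 20 to 120 N. Pads are 22 mm wide; open, the fingers measure 114 mm over their backs; the gripper's body (76 mm by 85 mm) begins 54 mm behind the grasp point. The pads swing forward as they close: fully open they stand 13 mm farther back than shut.
Start: joints at [-0.853, 0.501, -0.427, 1.55, 0.221, 1.138, -0.21], TCP at [285.498, 583.944, 231.31] pointing down, gripper open.
Joint ranges: [-2.88, 2.88], [-0.31, 2.03], [-1.54, 1.56], [0.2, 2.42], [-1.41, 4.55], [0.19, 2.02], [-2.57, 2.57]. Speed limits (rad/s): [2.57, 2.57, 3.14, 3.14, 3.14, 3.14, 3.14].

## Interface

Orientations are given as a unit quaternion [w, x, y, z].
In Python, from bench import ctrl gives the robot as it stands.
- The arm moves only by the tool carry_out, never from a script. Its argument "deltas" is a list of rows, each a list of 3 entries, a list of its own where there are three numbers: the turn, a rotation vector about the tool's x, y, z in degrees, then the shift along the tool's x, y, z in mm, then the closure, from 0 (fully open) to 1 (shut). In form: [[[ax, ay, az], [dx, dy, dz], gripper], ...]. A call has 1 to 20 rows; each row shifts and turns the commanded pose from where the row before left it, along the tool's axes as they then stand; what a row does not reach is not made up. A row lasts 1/12 s, in which the tool goes at most 41.7 mm and 7.16 degrees, less where a joint would pass 70% of its speed; a pose out of reach is approached as far as the arm can. A call with a gripper value outside its range is refused whole. The fingers move at their own pace and stop on an object; the grip force is fixed at half the most. Time passes only in rows, so rows that do not move let the fingers close. It gives the time, the measured TCP pose, the force, the opening and the grip force at its end, in the units of the state.
- ctrl.get_obs(): the state, without advancing time (a new reading comes with each control period).
- ctrl.snapshot(name): name is "scene" or "side" or "wrist"; returns a dict with "frame" (400x640x3 uint8, red, green, blue), "range_z" (400x640 float32, mm along the optical axis (not along the pixel's ray), 0 where there is no reading), "K" (3x3 intrinsics, pixels), "xyz" and "attitude" of the camera in the world. Camera axes: x right, y down, z forward; pixel columns grow to the right and rows downward; lengths in mm; the calibration is good to about 2 mm. The wrist camera is an equidistant fisheye: a pixel r from the principal point sees the ray r / f radians off the axis. A picture is of the moment at which its call begins.
- ctrl.sign_off(): hands the job in; it is judged then, once.
Trained networks look in a picture, given as the dict that the camera call returned (one of the last four; its "shot" number tells which), for a name from the list of things; names that differ only in an ending like _2 or _b are one class to them, and where a whole thing is asked for, a point or a joint stands for the part that bears it (a point fixed in the world has none). Each returns a list of dicts, best first, with "p" (0 to 1); they miss things now and then, are a little off and sometimes report something else, mostly with a low value. They report only what shows in the picture. A call takes as long as a camera call. They do not tell look-alikes from the thing itself.
- ctrl.find_in(picture, target): "xy" ([column, row] as shares, 0 to 1, of the picture: columns of its width, rows of its height, amid what is visible of it).
- ctrl.cut_out(picture, target): "mask" (400x640 bool, what is visible of it) and "xy" ([column, row] as shares, 0 to 1, of the picture: columns of its width, rows of its height, amid what is visible of it).
- ctrl.place_of(picture, target): "xy" ([column, row] as shares, 0 to 1, of the picture: columns of its width, rows of its height: a listed point, or the origin of a listed thing).
The state is a dict: "clock": time; "qpos": joint angles; "joint_vel": joint speeds; "effort": joint torques, N m; "ee_pos": TCP position; "orientation": TCP orientation; "wrist_force": force on the tool from outside, world axes, zero at the start; "ft_torque": the same for the moment, N m; "finger_gap": opening from 0.0 (shut) to 1.0 (fully open); "finger_force": force on a finger pad.
Only numpy, scipy, OpenCV 4.12 (cv2) and the standard library are available. Lean on these libraries where they do the work, as an engineer would, in place of code of your own. Each camera call takes 0.05 s, during which the arm holds its last target. There are 200 camera calls.

## Working session

There is one attempt and no reset: what is moved stays moved. The work goes in short steps, Python scripts to look and compute and a tool call to move; the robot and the scene stay as the last step left them, time stands still between calls to the robot, and variables do not carry over. Pictures are saved under pics/ and viewed, at most 14 in all, crops included, and the job is handed in when it is done.

Besides the shell and the picture viewer there is one more tool, called after "Request:" as name(argument=value, ...), one argument or row to a line, values as JSON. carry_out: Moves the arm, as the interface text tells. Its arguments: {"type":"object","properties":{"deltas":{"type":"array","items":{"type":"array"}}},"required":["deltas"]}

```bash
mkdir -p pics; ls; cat > h.py <<'E'
import numpy as np,cv2
from bench import ctrl
from scipy.spatial.transform import Rotation as R
def rot(q): q=np.asarray(q,float); return R.from_quat(np.r_[q[1:],q[0]]).as_matrix()
def cam(name):
    s=ctrl.snapshot(name); s['Rm']=rot(s['attitude']); return s
def cloud(s):
    K=np.array(s['K']);z=s['range_z'];v,u=np.mgrid[0:400,0:640]
    p=np.stack([(u-K[0,2])/K[0,0]*z,(v-K[1,2])/K[1,1]*z,z],-1)
    return p@s['Rm'].T+np.array(s['xyz'])
def save(n,im): cv2.imwrite('pics/'+n,cv2.cvtColor(np.ascontiguousarray(im),cv2.COLOR_RGB2BGR))
E
python3 - <<'E'
from h import *
o=ctrl.get_obs();print({k:np.round(v,3) for k,v in o.items()})
for n in('scene','side'):
    s=cam(n);save(n+'0.png',s['frame']);P=cloud(s);print(n,s['xyz'],s['attitude'],np.array(s['K'])[:2].tolist())
    np.savez(n+'.npz',P=P,f=s['frame'],z=s['range_z'])
    for t in('large_bottle','medium_bottle','small_bottle','tube','block_large','block_medium','block_small','block_tube','beaker','timer'):
        for d in ctrl.cut_out(s,t)[:3]:
            m=d['mask']&(s['range_z']>0)
            if d['p']<.2 or m.sum()<5: continue
            q=P[m];print(t,round(d['p'],2),np.round(np.array(d['xy'])*[640,400]),m.sum(),'med',np.round(np.median(q,0)),'lo',np.round(np.percentile(q,3,0)),'hi',np.round(np.percentile(q,97,0)))
E
```

```text
pics
{'clock': np.float64(0.0), 'qpos': array([-0.853,  0.502, -0.427,  1.551,  0.221,  1.138, -0.21 ]), 'joint_vel': array([-0.   ,  0.001,  0.001,  0.   ,  0.001,  0.   , -0.   ]), 'effort': array([-0.0000e+00, -5.6952e+01, -5.8170e+00, -2.8094e+01,  1.0000e-02,
        1.2000e-02,  0.0000e+00]), 'ee_pos': array([285.266, 583.286, 230.248]), 'orientation': array([-0.   ,  0.225,  0.974, -0.001]), 'wrist_force': array([ 0.237,  0.821, -0.021]), 'ft_torque': array([ 0.007, -0.053, -0.009]), 'finger_force': np.float64(0.0), 'finger_gap': np.float64(0.999)}
scene [  75.94015684 -753.43436997  925.05156961] [-0.33970307  0.89362122 -0.27047108  0.11352683] [[415.81036448413624, 0.0, 320.7160330033517], [0.0, 415.81036448413624, 200.69407568693703]]
large_bottle 0.95 [208. 132.] 859 med [379. 301.  85.] lo [354. 287.   7.] hi [413. 333. 148.]
medium_bottle 0.97 [247. 123.] 510 med [528. 311.  63.] lo [508. 300.  -1.] hi [559. 340. 116.]
small_bottle 0.55 [292. 158.] 237 med [553.  95.  45.] lo [542.  86.   3.] hi [574. 116.  76.]
tube 0.97 [324. 215.] 365 med [ 473. -202.  120.] lo [ 464
[... 1469 characters left out ...]
75. 124.]
tube 0.55 [350. 165.] 371 med [ 475. -184.  104.] lo [ 466. -194.   36.] hi [ 488. -178.  172.]
block_large 0.69 [352. 205.] 1377 med [413. -56.  31.] lo [ 366. -136.    1.] hi [467. -32.  49.]
block_medium 0.78 [306. 198.] 906 med [556. -74.  33.] lo [ 524. -138.    6.] hi [610. -53.  49.]
block_medium 0.73 [281. 183.] 381 med [ 675. -107.   44.] lo [ 660. -145.    6.] hi [706. -98.  70.]
block_small 0.6 [342. 177.] 358 med [ 549. -249.   32.] lo [ 507. -313.    4.] hi [ 573. -239.   49.]
block_tube 0.7 [391. 183.] 756 med [ 376. -262.   36.] lo [ 340. -337.    6.] hi [ 423. -254.   49.]
beaker 0.72 [280. 182.] 380 med [ 675. -107.   44.] lo [ 660. -145.    6.] hi [704. -98.  70.]
```

```bash
python3 - <<'E'
from h import *
a=np.load('scene.npz');f=a['f'][90:330,170:490];save('crop1.png',cv2.resize(f,(800,600),interpolation=cv2.INTER_CUBIC))
b=np.load('side.npz');f=b['f'][120:320,150:416];save('crop2.png',cv2.resize(f,(798,600),interpolation=cv2.INTER_CUBIC))
# block rects from top-face points
for nm,d in(('scene',a),('side',b)):
    P=d['P'];z=d['z']>0
    for n,c,w in(('large',(416,-87),104),('medium',(568,-100),92),('small',(541,-287),74),('tube',(382,-306),92)):
        m=z&(abs(P[...,0]-c[0])<w*.72)&(abs(P[...,1]-c[1])<w*.72)&(abs(P[...,2]-47)<3)
        q=P[m][:,:2].astype(np.float32);r=cv2.minAreaRect(q);print(nm,n,m.sum(),np.round(r[0],1),np.round(r[1],1),round(r[2],1),'z',round(np.median(P[m][:,2]),1))
# caps & circle fits
from scipy.optimize import least_squares
def circ(q,r0):
    f=lambda p:np.hypot(q[:,0]-p[0],q[:,1]-p[1])-r0
    s=least_squares(f,np.r_[q.mean(0)[:2]],loss='soft_l1');return s.x
PP=np.concatenate([a['P'][a['z']>0],b['P'][b['z']>0]])
for n,c,rb,rc,zb,zc in(('L',(380,320),34.5,21.5,(10,95),(127,145)),('M',(530,328),28,17.5,(10,75),(100,115)),('S',(555,105),19,12,(5,50),(63,72)),('T',(440,163),8.5,10.5,(62,103),(107,116))):
    for src,X in(('scene',a['P'][a['z']>0]),('side',b['P'][b['z']>0]),('both',PP)):
        out=[]
        for zr,r in((zb,rb),(zc,rc)):
            m=(np.hypot(X[:,0]-c[0],X[:,1]-c[1])<r+25)&(X[:,2]>zr[0])&(X[:,2]<zr[1])
            out+=[m.sum(),np.round(circ(X[m],r),1)] if m.sum()>8 else [0]
        m=(np.hypot(X[:,0]-c[0],X[:,1]-c[1])<40)
        print(n,src,out,'zmax',np.round(np.percentile(X[m][:,2],99)))
E
```

```text
scene large 387 [416.6 -89.2] [102.8 100.8] 85.2 z 46.1
scene medium 239 [ 569.  -102.1] [86. 91.] 1.2 z 46.2
scene small 285 [ 541.4 -285.2] [71.8 71.3] 9.7 z 46.4
scene tube 631 [ 384.2 -303.7] [88.8 89. ] 87.3 z 46.4
side large 319 [417.5 -85.8] [107.3 101.4] 85.8 z 47.6
side medium 230 [568.9 -97.7] [88.4 91.9] 0.2 z 47.3
side small 83 [ 541.8 -280.1] [68.8 73.5] 7.8 z 47.4
side tube 253 [ 384.8 -299.7] [93.9 89.2] 87.6 z 47.7
L scene [np.int64(465), array([386.5, 323.6]), np.int64(77), array([385.2, 324.8])] zmax 149.0
L side [np.int64(1452), array([387.5, 324.4]), np.int64(221), array([385.8, 325. ])] zmax 151.0
L both [np.int64(1917), array([387.3, 324.2]), np.int64(298), array([385.7, 325. ])] zmax 150.0
M scene [np.int64(262), array([535.4, 329.5]), np.int64(59), array([535.9, 327.5])] zmax 118.0
M side [np.int64(824), array([536. , 330.1]), np.int64(130), array([536.1, 328. ])] zmax 119.0
M both [np.int64(1086), array([535.9, 330. ]), np.int64(189), array([536. , 327.9])] zmax 118.0
S scene [np.int64(138), array([560.6, 106.3]), np.int64(22), array([560.6, 106.6])] zmax 76.0
S side [np.int64(110), array([561.7, 107.1]), np.int64(23), array([561.7, 108.1])] zmax 77.0
S both [np.int64(248), array([561. , 106.6]), np.int64(45), array([561. , 106.9])] zmax 77.0
T scene [np.int64(54), array([441.6, 163.6]), np.int64(13), array([441.2, 162.1])] zmax 123.0
T side [np.int64(116), array([443. , 162.8]), np.int64(31), array([443.1, 163. ])] zmax 125.0
T both [np.int64(170), array([442.7, 162.9]), np.int64(44), array([442.4, 162.7])] zmax 124.0
```

View pics/crop1.png

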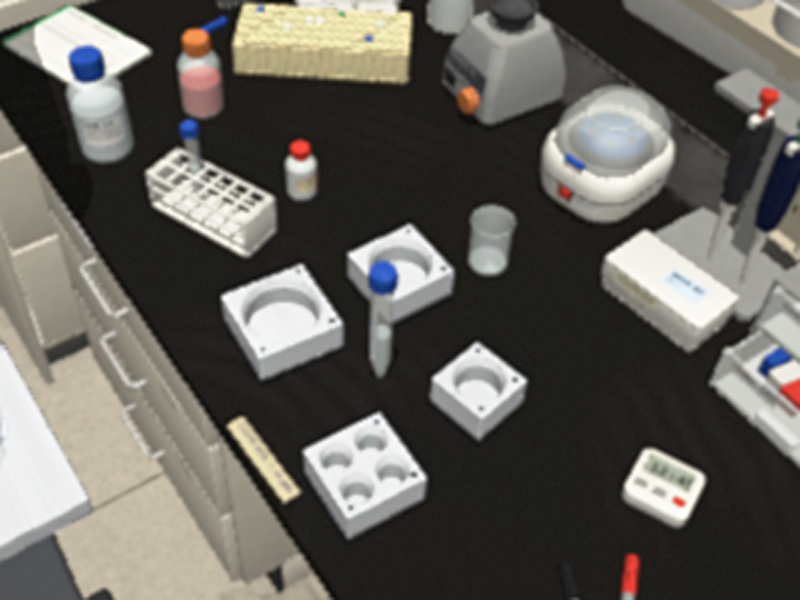

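View pics/crop2.png

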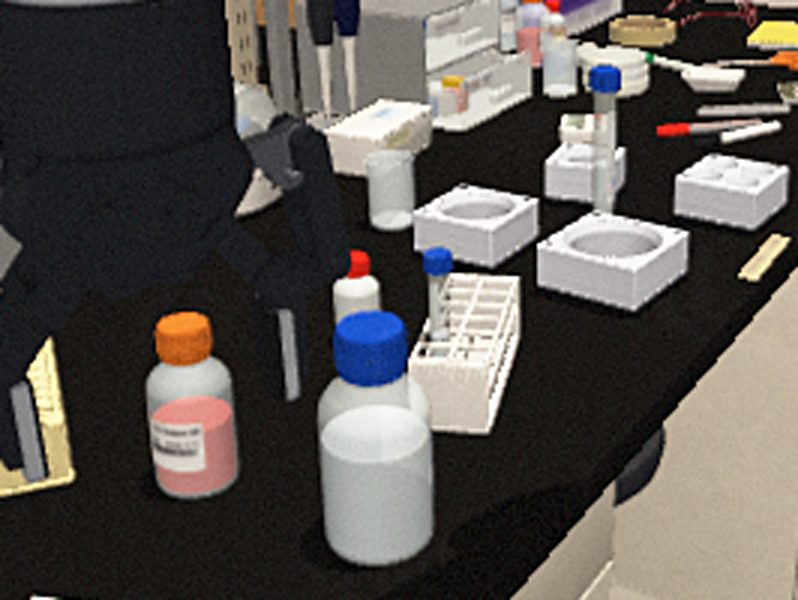

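View pics/scene0.png

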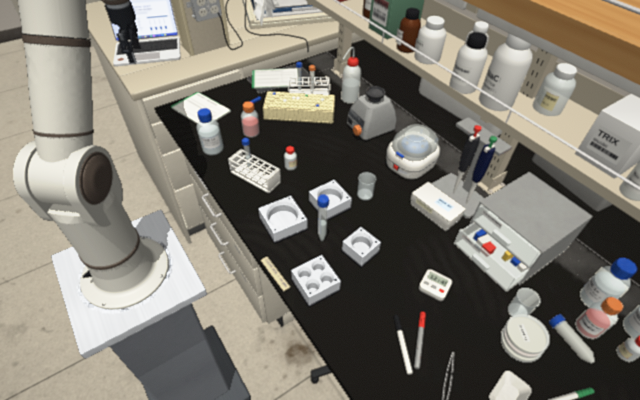

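Candidates for the tube: scene px (246,147) stands in the white rack with its top at 123 mm (119 + 4), and px (322,215) stands free among the blocks with its top at 172 mm. The smaller one in the rack fits the description, and the enlarged crops (px 190,130 in crop 1 and 437,262 in crop 2) confirm it. The taller one is only an obstacle. The crops also show the large bottle at (100,105), the medium at (200,75) and the small at (300,170). The blocks are at (283,315), (400,270), (478,385) and (365,475) in crop 1.

First I square the tool to the world axes and go above the rack tube.

Request:
carry_out(
  deltas=[
    [[0,0,-6.5],[0,0,0],0],
    [[0,0,-6.5],[0,0,0],0],
    [[0,0,-6.5],[0,0,0],0],
    [[0,0,-6.5],[0,0,0],0],
    [[0,0,0],[-12,-30,0],0],
    [[0,0,0],[-12,-30,0],0],
    [[0,0,0],[-12,-30,0],0],
    [[0,0,0],[-12,-30,0],0],
    [[0,0,0],[-12,-30,0],0],
    [[0,0,0],[-12,-30,0],0],
    [[0,0,0],[-12,-30,0],0],
    [[0,0,0],[-12,-30,0],0],
    [[0,0,0],[-12,-30,0],0],
    [[0,0,0],[-12,-30,0],0],
    [[0,0,0],[-12,-30,0],0],
    [[0,0,0],[-12,-30,0],0],
    [[0,0,0],[-12,-30,0],0],
    [[0,0,0],[0,-30,0],0],
    [[0,0,0],[0,0,0],0],
    [[0,0,0],[0,0,0],0],
  ],
)

```text
clock: 2.77
ee_pos: [441.4, 162.0, 231.4]
orientation: [0.0, 0.003, 1.0, -0.0]
wrist_force: [0.5, 0.4, 0.4]
finger_gap: 1.0
finger_force: 0.0
```

```bash
python3 - <<'E'
from h import *
s=cam('wrist');save('w1.png',s['frame']);print(np.array(s['K'])[:2],s['xyz'],s['attitude'])
E
```

```text
[[309.70691629   0.         316.44202835]
 [  0.         309.70691629 200.96749787]] [370.70138819 163.23127215 375.00135715] [0.09978116 0.70159613 0.69855395 0.09914116]
```

View pics/w1.png

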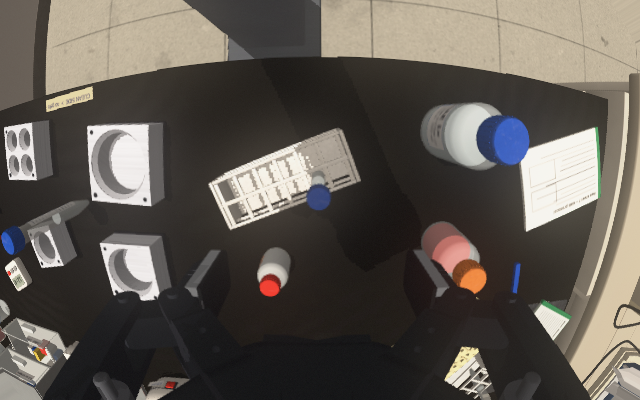

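The wrist picture shows the tube's cap at (318,197), the rack at (285,180), the large cap at (503,140), the medium at (468,277), the small at (270,285), and the bores at (122,158), (135,268), (48,245) and (20,150). I'll refine the positions from its depth.

```bash
cat >> h.py <<'E'
def wcloud(s):
    K=np.array(s['K']);z=s['range_z'];v,u=np.mgrid[0:400,0:640]
    x=(u-K[0,2])/K[0,0];y=(v-K[1,2])/K[1,1];t=np.hypot(x,y)+1e-9
    k=np.tan(np.minimum(t,1.5))/t
    P=np.stack([x*k*z,y*k*z,z],-1)@s['Rm'].T+np.array(s['xyz']); P[z<=0]=np.nan; P[t>1.4]=np.nan; return P
from scipy.optimize import least_squares
def circ(q,r0):
    return np.round(least_squares(lambda p:np.hypot(q[:,0]-p[0],q[:,1]-p[1])-r0,np.median(q,0)[:2],loss='soft_l1').x,1)
BL=(('large',(417,-87),104,40),('medium',(569,-100),92,33.5),('small',(541,-283),74,24))
OB=(('L',(386,325),150,21.5),('M',(536,328),118,17.5),('S',(561,107),75,12),('T',(442,163),123,10.5))
E
python3 - <<'E'
from h import *
s=cam('wrist');P=wcloud(s)
for n,c,zt,r in OB:
    X=P[np.hypot(P[...,0]-c[0],P[...,1]-c[1])<r+12]
    X=X[abs(X[:,2]-zt)<4]
    if len(X)>5:print(n,len(X),'encl',np.round(cv2.minEnclosingCircle(X[:,:2].astype(np.float32)),1) if 0 else [np.round(v,1) for v in cv2.minEnclosingCircle(X[:,:2].astype(np.float32))],'med',np.round(np.median(X,0),1))
for n,c,w,r in BL+(('tube',(384,-302),92,12.5),):
    X=P[(abs(P[...,0]-c[0])<w*.7)&(abs(P[...,1]-c[1])<w*.7)]
    T=X[abs(X[:,2]-47)<3.5];q=cv2.minAreaRect(T[:,:2].astype(np.float32))
    W=X[(X[:,2]>16)&(X[:,2]<37)&(np.hypot(X[:,0]-c[0],X[:,1]-c[1])<r+7)]
    print(n,len(T),[np.round(v,1) for v in q],'z',np.round(np.median(T[:,2]),1),'bore',len(W),circ(W,r) if len(W)>10 and n!='tube' else '')
E
```

```text
L 1533 encl [array([384.7, 325.5]), np.float64(21.8)] med [384.5 322.9 150.1]
M 526 encl [array([533.9, 328.3]), np.float64(17.4)] med [531.  328.4 117.9]
S 308 encl [array([560.7, 108.9]), np.float64(12.6)] med [558.7 108.9  75.7]
T 467 encl [array([441.5, 164.3]), np.float64(11.0)] med [440.6 164.4 124.2]
large 2213 [array([417.8, -86. ]), array([101.9, 101.4]), np.float64(85.2)] z 47.6 bore 599 [417.7 -85.7]
medium 1243 [array([568.8, -98.9]), array([90.2, 89.5]), np.float64(89.2)] z 47.5 bore 435 [ 603.5 -145.7]
small 425 [array([ 547. , -279.7]), array([61. , 72.9]), np.float64(12.2)] z 47.4 bore 219 [ 542.4 -282.1]
tube 1151 [array([ 384.8, -300.1]), array([91.6, 88. ]), np.float64(87.2)] z 47.5 bore 40
```

Request:
carry_out(
  deltas=[
    [[0,0,0],[-0.5,1.5,20],0.3],
    [[0,0,0],[0,0,20],0.3],
    [[0,0,0],[0,0,20],0.3],
    [[0,0,0],[0,0,20],0.3],
    [[0,0,0],[0,0,20],0.3],
    [[0,0,0],[0,0,15],0.3],
    [[0,0,0],[0,0,8],0.3],
    [[0,0,0],[0,0,0],0.3],
    [[0,0,0],[0,0,0],0.6],
    [[0,0,0],[0,0,0],0.8],
    [[0,0,0],[0,0,0],1],
    [[0,0,0],[0,0,0],1],
    [[0,0,0],[0,0,0],1],
    [[0,0,0],[0,0,0],1],
    [[0,0,0],[0,0,0],1],
    [[0,0,0],[0,0,0],1],
  ],
)

```text
clock: 4.2
ee_pos: [442.8, 165.7, 109.5]
orientation: [0.001, 0.001, 1.0, 0.0]
wrist_force: [-1.2, 0.2, 6.2]
finger_gap: 0.212
finger_force: 58.7
```

Request:
carry_out(
  deltas=[
    [[0,0,0],[0,0,-4],1],
    [[0,0,0],[0,0,-8],1],
    [[0,0,0],[0,0,-12],1],
    [[0,0,0],[0,0,-12],1],
    [[0,0,0],[0,0,-12],1],
    [[0,0,0],[0,0,-12],1],
    [[0,0,0],[0,0,-12],1],
    [[0,0,0],[0,0,-12],1],
    [[0,0,0],[0,0,-8],1],
    [[0,0,0],[0,0,-4],1],
    [[0,0,0],[0,0,0],1],
    [[0,0,0],[0,0,0],1],
  ],
)

```text
clock: 5.2
ee_pos: [441.4, 165.1, 204.2]
orientation: [-0.0, 0.001, 1.0, -0.0]
wrist_force: [-0.3, 0.5, 0.7]
finger_gap: 0.212
finger_force: 58.7
```

```bash
cat >> h.py <<'E'
def held(views,lo,hi,r,off=0,rad=45):
    # axis of the held thing: per-slice circle fit between lo..hi mm below TCP
    o=ctrl.get_obs();t=np.array(o['ee_pos']);print('tcp',np.round(t,1),np.round(o['wrist_force'],1),round(float(o['finger_gap']),3))
    for n in views:
        s=cam(n);P=cloud(s) if n!='wrist' else wcloud(s);ok=s['range_z']>0
        X=P[ok&(np.hypot(P[...,0]-t[0],P[...,1]-t[1])<rad)&(P[...,2]>t[2]-hi)&(P[...,2]<t[2]-lo)]
        if len(X)<20: print(n,'few',len(X));continue
        def f(p):
            c=p[:2]+np.outer(X[:,2]-(t[2]-hi),p[2:]);return np.hypot(X[:,0]-c[:,0],X[:,1]-c[:,1])-r
        p=least_squares(f,np.r_[t[:2],0,0],loss='soft_l1',x_scale=[1,1,.01,.01]).x
        print(n,len(X),'axis at',hi,'below tcp',np.round(p[:2],1),'lean',np.round(p[2:],3),'zmin',np.round(np.nanpercentile(X[:,2],1),1))
        save('held_%s.png'%n,s['frame'])
E
python3 - <<'E'
from h import *
held(('scene','side'),8,85,8.5,rad=25)
held(('scene','side'),8,125,8.5,rad=25)
E
```

```text
tcp [441.4 165.1 204.2] [-0.3  0.5  0.7] 0.212
scene 118 axis at 85 below tcp [440.7 163.4] lean [0.008 0.024] zmin 120.9
side 239 axis at 85 below tcp [441.5 162. ] lean [0.001 0.022] zmin 120.2
tcp [441.1 165.  203.6] [ 0.2  0.5 -0.1] 0.211
scene 131 axis at 125 below tcp [439.3 163.4] lean [0.018 0.012] zmin 104.0
side 273 axis at 125 below tcp [441.7 159.4] lean [-0.001  0.042] zmin 103.4
```

Request:
carry_out(
  deltas=[
    [[-1.3,0,0],[0,0,0],1],
    [[0,0,0],[4,-15,0],1],
    [[0,0,0],[4,-31,0],1],
    [[0,0,0],[4,-31,0],1],
    [[0,0,0],[4,-31,0],1],
    [[0,0,0],[4,-31,0],1],
    [[0,0,0],[4,-31,0],1],
    [[0,0,0],[4,-31,0],1],
    [[0,0,0],[4,-31,0],1],
    [[0,0,0],[4,-31,0],1],
    [[0,0,0],[4,-31,0],1],
    [[0,0,0],[4,-31,0],1],
    [[0,0,0],[4,-31,0],1],
    [[0,0,0],[4,-31,0],1],
    [[0,0,0],[4,-31,0],1],
    [[0,0,0],[4,-31,0],1],
    [[0,0,0],[-8,-20,0],1],
    [[0,0,0],[-14.5,-18,0],1],
    [[0,0,0],[0,0,0],1],
    [[0,0,0],[0,0,0],1],
  ],
)

```text
clock: 7.07
ee_pos: [403.6, -322.1, 192.4]
orientation: [-0.001, 0.001, 1.0, 0.012]
wrist_force: [-0.2, -0.1, 0.8]
finger_gap: 0.211
finger_force: 58.7
```

```bash
python3 - <<'E'
from h import *
held(('scene','side'),8,85,8.5,rad=25)
s=cam('wrist');P=wcloud(s);f=s['frame']
o=ctrl.get_obs();print(o['orientation'])
X=P[(abs(P[...,0]-384.7)<60)&(abs(P[...,1]+301.5)<60)]
T=X[abs(X[:,2]-47)<3.5];print(len(T),cv2.minAreaRect(T[:,:2].astype(np.float32)))
save('w2.png',f)
E
```

```text
tcp [ 403.6 -322.1  192.4] [-0.2 -0.1  0.8] 0.211
scene 127 axis at 85 below tcp [ 403. -322.] lean [ 0.004 -0.002] zmin 111.4
side 127 axis at 85 below tcp [ 403.1 -320.7] lean [ 0.011 -0.024] zmin 109.9
[-6.30137705e-04  1.15774098e-05  9.99928011e-01  1.19822871e-02]
5108 ((384.29534912109375, -301.3990478515625), (88.12689971923828, 88.59542083740234), 87.17317962646484)
```

View pics/w2.png

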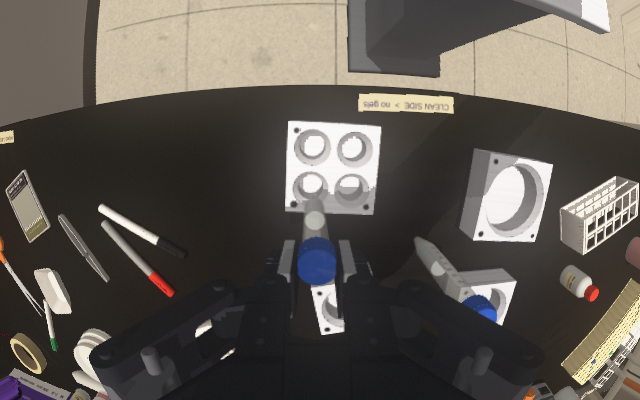

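The wrist picture shows the tube hanging upright over the near-left hole (312,185) of the four-hole block, cap at (317,258). Lowering it.

Request:
carry_out(
  deltas=[
    [[0,0,0],[-0.5,-1,10],1],
    [[0,0,0],[0,-0.3,12],1],
    [[0,0,0],[0,-0.3,12],1],
    [[0,0,0],[0,-0.3,10],1],
    [[0,0,0],[0,-0.2,8],1],
    [[0,0,0],[0,-0.2,6],1],
    [[0,0,0],[0,-0.1,5],1],
    [[0,0,0],[0,-0.1,5],1],
    [[0,0,0],[0,0,3],1],
    [[0,0,0],[0,0,0],1],
    [[0,0,0],[0,0,0],1],
  ],
)

```text
clock: 8.13
ee_pos: [404.2, -322.5, 122.3]
orientation: [0.0, 0.001, 1.0, 0.011]
wrist_force: [-0.4, 0.2, -1.5]
finger_gap: 0.212
finger_force: 58.7
```

Request:
carry_out(
  deltas=[
    [[0,0,0],[0,0,1.5],1],
    [[0,0,0],[0,0,1.5],1],
    [[0,0,0],[0,0,1],1],
    [[0,0,0],[0,0,0],1],
    [[0,0,0],[0,0,0],1],
  ],
)

```text
clock: 8.55
ee_pos: [404.1, -322.3, 118.2]
orientation: [-0.0, 0.0, 1.0, 0.011]
wrist_force: [0.4, 0.3, -0.1]
finger_gap: 0.21
finger_force: 58.7
```

Request:
carry_out(
  deltas=[
    [[0,0,0],[0,0,1],1],
    [[0,0,0],[0,0,0.5],1],
    [[0,0,0],[0,0,0],1],
    [[0,0,0],[0,0,0],1],
  ],
)

```text
clock: 8.88
ee_pos: [404.8, -322.7, 117.5]
orientation: [0.001, 0.0, 1.0, 0.011]
wrist_force: [-0.3, 0.2, 5.4]
finger_gap: 0.212
finger_force: 59.2
```

Request:
carry_out(
  deltas=[
    [[0,0,0],[0,0,0],0.7],
    [[0,0,0],[0,0,0],0.6],
    [[0,0,0],[0,0,0],0.5],
    [[0,0,0],[0,0,0],0.4],
    [[0,0,0],[0,0,0],0.4],
    [[0,0,0],[0,0,-10],0.4],
    [[0,0,0],[0,0,-20],0.4],
    [[0,0,0],[0,0,-30],0.3],
    [[0,0,0],[0,0,-30],0.3],
    [[0,0,0],[0,0,-20],0.3],
    [[1.3,0,0],[0,0,0],0.3],
    [[0,0,0],[0,0,0],0.3],
  ],
)

```text
clock: 9.88
ee_pos: [405.1, -324.9, 228.6]
orientation: [0.001, 0.0, 1.0, -0.001]
wrist_force: [-0.7, -0.3, -0.8]
finger_gap: 0.701
finger_force: 0.0
```

```bash
python3 - <<'E'
from h import *
o=ctrl.get_obs();print(o['ee_pos'],o['orientation'])
for n in('scene','side'):
    s=cam(n);P=cloud(s)
    X=P[(np.hypot(P[...,0]-404,P[...,1]+322)<30)&(P[...,2]>52)&(P[...,2]<140)]
    print(n,len(X),'ztop',np.percentile(X[:,2],97),circ(X[X[:,2]>119],10.5),circ(X[X[:,2]<100],8.5))
save('s2.png',s['frame'])
E
```

```text
[ 405.06323533 -324.87821716  228.55406626] [ 1.49135878e-03  1.55328807e-04  9.99997884e-01 -1.40854910e-03]
scene 178 ztop 132.66308972091534 [ 404.3 -323.7] [ 396.8 -335.7]
side 143 ztop 132.61027724608857 [ 405.  -322.4] [ 404.9 -323.8]
```

Request:
carry_out(
  deltas=[
    [[0,0,0],[-11,31,0],0.2],
    [[0,0,0],[-11,31,0],0.2],
    [[0,0,0],[-11,31,0],0.2],
    [[0,0,0],[-11,31,0],0.2],
    [[0,0,0],[-11,31,0],0.2],
    [[0,0,0],[-11,31,0],0.2],
    [[0,0,0],[-11,31,0],0.2],
    [[0,0,0],[-11,31,0],0.2],
    [[0,0,0],[-11,31,0],0.2],
    [[0,0,0],[-11,31,0],0.2],
    [[0,0,0],[-11,31,0],0.2],
    [[0,0,0],[-11,31,0],0.2],
    [[0,0,0],[-11,31,0],0.2],
    [[0,0,0],[-12.5,30,0],0.2],
    [[0,0,0],[0,0,25],0.2],
    [[0,0,0],[0,0,25],0.2],
    [[0,0,0],[0,0,25],0.2],
    [[0,0,0],[0,0,20],0.2],
    [[0,0,0],[0,0,0],0.2],
    [[0,0,0],[0,0,0],0.2],
  ],
)

```text
clock: 11.65
ee_pos: [558.1, 107.7, 129.6]
orientation: [-0.003, 0.0, 1.0, -0.0]
wrist_force: [-0.2, -0.2, 0.8]
finger_gap: 0.801
finger_force: 0.0
```

```bash
python3 - <<'E'
from h import *
s=cam('wrist');P=wcloud(s)
X=P[(np.hypot(P[...,0]-561,P[...,1]-108)<25)&(abs(P[...,2]-75)<4)]
print(len(X),cv2.minEnclosingCircle(X[:,:2].astype(np.float32)),ctrl.get_obs()['ee_pos'])
E
```

```text
924 ((560.4117431640625, 108.11866760253906), 12.62636947631836) [559.56704286 108.00552738 131.2115282 ]
```

Request:
carry_out(
  deltas=[
    [[0,0,0],[-1,0,20],0.2],
    [[0,0,0],[0,0,20],0.2],
    [[0,0,0],[0,0,15],0.2],
    [[0,0,0],[0,0,10],0.2],
    [[0,0,0],[0,0,5],0.2],
    [[0,0,0],[0,0,0],0.4],
    [[0,0,0],[0,0,0],0.5],
    [[0,0,0],[0,0,0],0.6],
    [[0,0,0],[0,0,0],0.7],
    [[0,0,0],[0,0,0],1],
    [[0,0,0],[0,0,0],1],
    [[0,0,0],[0,0,0],1],
    [[0,0,0],[0,0,0],1],
    [[0,0,0],[0,0,0],1],
  ],
)

```text
clock: 12.87
ee_pos: [562.2, 108.1, 63.0]
orientation: [0.001, 0.001, 1.0, 0.0]
wrist_force: [0.3, -0.0, 6.8]
finger_gap: 0.243
finger_force: 58.5
```

```bash
python3 - <<'E'
from h import *
o=ctrl.get_obs();print(o['ee_pos'],o['orientation'],o['wrist_force'])
E
```

```text
[562.15937075 108.14638488  62.96578878] [1.15928239e-03 5.75098149e-04 9.99999152e-01 1.45137997e-04] [ 0.26355569 -0.04378179  6.82247945]
```

Request:
carry_out(
  deltas=[
    [[0,0,0],[0,0,-4],1],
    [[0,0,0],[0,0,-8],1],
    [[0,0,0],[0,0,-14],1],
    [[0,0,0],[0,0,-14],1],
    [[0,0,0],[0,0,-14],1],
    [[0,0,0],[0,0,-14],1],
    [[0,0,0],[0,0,-8],1],
    [[0,0,0],[0,0,-4],1],
    [[0,0,0],[0,0,0],1],
    [[0,0,0],[0,0,0],1],
  ],
)

```text
clock: 13.7
ee_pos: [560.7, 107.9, 141.4]
orientation: [-0.0, 0.001, 1.0, -0.0]
wrist_force: [-0.2, 0.0, -0.8]
finger_gap: 0.244
finger_force: 58.7
```

```bash
python3 - <<'E'
from h import *
held(('scene','side'),12,63,19,rad=35)
held(('side',),12,75,19,rad=35)
E
```

```text
tcp [560.7 107.9 141.4] [-0.2  0.  -0.8] 0.244
scene 168 axis at 63 below tcp [559.  106.2] lean [0.023 0.019] zmin 80.1
side 307 axis at 63 below tcp [559.8 107. ] lean [0.008 0.014] zmin 80.1
tcp [560.3 107.9 140.8] [ 0.4 -0.  -0.4] 0.241
side 304 axis at 75 below tcp [559.7 106.6] lean [0.004 0.02 ] zmin 79.8
```

Request:
carry_out(
  deltas=[
    [[0,0,0],[-1,-15,0],1],
    [[0,0,0],[-1,-30,0],1],
    [[0,0,0],[-1,-30,0],1],
    [[0,0,0],[-1,-30,0],1],
    [[0,0,0],[-1,-30,0],1],
    [[0,0,0],[-1,-30,0],1],
    [[0,0,0],[-1,-30,0],1],
    [[0,0,0],[-1,-30,0],1],
    [[0,0,0],[0,-30,0],1],
    [[0,0,0],[0,-30,0],1],
    [[0,0,0],[0,-30,0],1],
    [[0,0,0],[6,-30,0],1],
    [[0,0,0],[10,-27,0],1],
    [[0,0,0],[10,-17,0],1],
    [[0,0,0],[0,0,0],1],
    [[0,0,0],[0,0,0],1],
  ],
)

```text
clock: 15.18
ee_pos: [541.2, -282.5, 140.7]
orientation: [-0.001, 0.002, 1.0, 0.0]
wrist_force: [0.9, 0.4, -0.7]
finger_gap: 0.243
finger_force: 58.8
```

```bash
python3 - <<'E'
from h import *
print(ctrl.get_obs()['orientation'])
held(('scene','side'),12,63,19,rad=35)
s=cam('wrist');save('w3.png',s['frame']);P=wcloud(s)
X=P[(abs(P[...,0]-541.5)<50)&(abs(P[...,1]+282)<50)];T=X[abs(X[:,2]-47)<3.5];print(len(T),cv2.minAreaRect(T[:,:2].astype(np.float32)))
E
```

```text
[-8.95013600e-04  2.24697695e-03  9.99997063e-01  1.52700939e-04]
tcp [ 541.2 -282.5  140.7] [ 0.9  0.4 -0.7] 0.243
scene 203 axis at 63 below tcp [ 539.5 -284.4] lean [0.016 0.021] zmin 80.6
side 133 axis at 63 below tcp [ 542.9 -281.9] lean [-0.02   0.032] zmin 80.2
3011 ((541.9697875976562, -282.325927734375), (70.5010986328125, 70.93560791015625), 9.987929344177246)
```

View pics/w3.png

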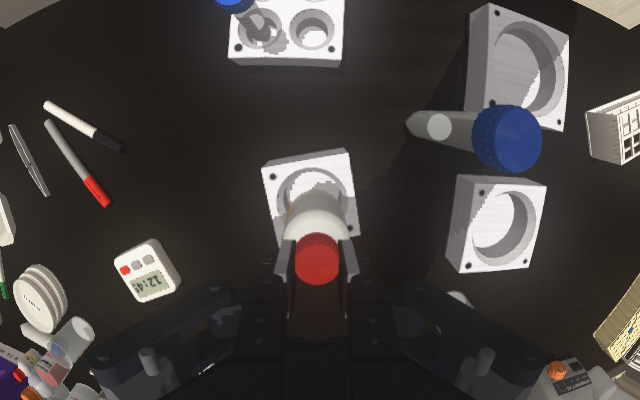

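The small bottle is at (317,225), over its bore (315,195), and the tube stands in its hole at (258,28). Lowering.

Request:
carry_out(
  deltas=[
    [[0,0,0],[-0.7,0.4,10],1],
    [[0,0,0],[0,0,12],1],
    [[0,0,0],[0,0,10],1],
    [[0,0,0],[0,0,8],1],
    [[0,0,0],[0,0,7],1],
    [[0,0,0],[0,0,6],1],
    [[0,0,0],[0,0,4],1],
    [[0,0,0],[0,0,3],1],
    [[0,0,0],[0,0,2],1],
    [[0,0,0],[0,0,0],1],
    [[0,0,0],[0,0,0],1],
  ],
)

```text
clock: 16.25
ee_pos: [543.5, -280.7, 79.9]
orientation: [0.0, 0.001, 1.0, -0.0]
wrist_force: [0.5, -0.1, -0.7]
finger_gap: 0.242
finger_force: 58.8
```

Expecting contact near TCP z 75.

Request:
carry_out(
  deltas=[
    [[0,0,0],[0,0,1.5],1],
    [[0,0,0],[0,0,1.5],1],
    [[0,0,0],[0,0,1],1],
    [[0,0,0],[0,0,0.5],1],
    [[0,0,0],[0,0,0],1],
    [[0,0,0],[0,0,0],1],
  ],
)

```text
clock: 16.75
ee_pos: [543.3, -280.5, 75.2]
orientation: [-0.0, 0.0, 1.0, 0.0]
wrist_force: [-0.3, -0.7, -0.6]
finger_gap: 0.245
finger_force: 58.8
```

Request:
carry_out(
  deltas=[
    [[0,0,0],[0,0,1],1],
    [[0,0,0],[0,0,0.5],1],
    [[0,0,0],[0,0,0],1],
    [[0,0,0],[0,0,0],1],
  ],
)

```text
clock: 17.08
ee_pos: [544.1, -280.7, 75.0]
orientation: [0.001, 0.0, 1.0, -0.0]
wrist_force: [-1.4, 1.6, 7.5]
finger_gap: 0.243
finger_force: 59.6
```

Request:
carry_out(
  deltas=[
    [[0,0,0],[0,0,0],0.7],
    [[0,0,0],[0,0,0],0.6],
    [[0,0,0],[0,0,0],0.5],
    [[0,0,0],[0,0,0],0.4],
    [[0,0,0],[0,0,0],0.4],
    [[0,0,0],[0,0,-10],0.4],
    [[0,0,0],[0,0,-25],0.3],
    [[0,0,0],[0,0,-30],0.3],
    [[0,0,0],[0,0,-30],0.3],
    [[0,0,0],[0,0,-30],0.3],
    [[0,0,0],[0,0,-25],0.2],
    [[0,0,0],[0,30,0],0.2],
    [[0,0,0],[0,35,0],0.2],
    [[0,0,0],[0,35,0],0.2],
    [[0,0,0],[0,35,0],0.2],
    [[0,0,0],[0,35,0],0.2],
    [[0,0,0],[0,35,0],0.2],
    [[0,0,0],[0,35,0],0.2],
    [[0,0,0],[0,35,0],0.2],
    [[0,0,0],[0,35,0],0.2],
  ],
)

```text
clock: 18.75
ee_pos: [543.5, 31.1, 224.6]
orientation: [0.001, 0.001, 1.0, -0.0]
wrist_force: [0.0, 0.7, -0.9]
finger_gap: 0.8
finger_force: 0.0
```

Request:
carry_out(
  deltas=[
    [[0,0,0],[0,35,0],0.2],
    [[0,0,0],[0,35,0],0.2],
    [[0,0,0],[0,35,0],0.2],
    [[0,0,0],[0,35,0],0.2],
    [[0,0,0],[1,35,0],0.1],
    [[0,0,0],[2,35,0],0.1],
    [[0,0,0],[3,35,0],0],
    [[0,0,0],[2,30,0],0],
    [[0,0,0],[0,25,0],0],
    [[0,0,0],[0,0,0],0],
    [[0,0,0],[0,0,0],0],
  ],
)

```text
clock: 19.67
ee_pos: [535.0, 331.7, 224.2]
orientation: [-0.0, -0.001, 1.0, 0.0]
wrist_force: [1.2, -1.5, 0.5]
finger_gap: 1.001
finger_force: 0.0
```

```bash
python3 - <<'E'
from h import *
o=ctrl.get_obs();print(o['ee_pos'],o['orientation'])
s=cam('wrist');P=wcloud(s)
for n,c,zt,r in OB[:2]:
    X=P[(np.hypot(P[...,0]-c[0],P[...,1]-c[1])<r+12)&(abs(P[...,2]-zt)<4)]
    if len(X)>5:print(n,len(X),cv2.minEnclosingCircle(X[:,:2].astype(np.float32)))
s=cam('scene');P=cloud(s)
X=P[(np.hypot(P[...,0]-542,P[...,1]+282)<30)&(P[...,2]>52)];print('small top',np.percentile(X[:,2],97),circ(X[X[:,2]>76],12))
E
```

```text
[534.99015312 331.66760254 224.15012808] [-4.57500526e-05 -1.42270754e-03  9.99998907e-01  4.00241637e-04]
L 1695 ((385.51776123046875, 326.3118591308594), 21.354129791259766)
M 1271 ((534.891845703125, 328.53948974609375), 17.92829704284668)
small top 87.92810713582638 [ 543.  -282.2]
```

Request:
carry_out(
  deltas=[
    [[0,0,0],[0,-3.3,20],0],
    [[0,0,0],[0,0,25],0],
    [[0,0,0],[0,0,25],0],
    [[0,0,0],[0,0,25],0],
    [[0,0,0],[0,0,18],0],
    [[0,0,0],[0,0,12],0],
    [[0,0,0],[0,0,0],0.2],
    [[0,0,0],[0,0,0],0.4],
    [[0,0,0],[0,0,0],0.5],
    [[0,0,0],[0,0,0],0.6],
    [[0,0,0],[0,0,0],1],
    [[0,0,0],[0,0,0],1],
    [[0,0,0],[0,0,0],1],
    [[0,0,0],[0,0,0],1],
  ],
)

```text
clock: 20.93
ee_pos: [537.2, 327.2, 100.7]
orientation: [0.002, 0.0, 1.0, 0.001]
wrist_force: [-0.1, 0.1, 5.8]
finger_gap: 0.384
finger_force: 59.6
```

Request:
carry_out(
  deltas=[
    [[0,0,0],[0,0,-4],1],
    [[0,0,0],[0,0,-8],1],
    [[0,0,0],[0,0,-14],1],
    [[0,0,0],[0,0,-14],1],
    [[0,0,0],[0,0,-14],1],
    [[0,0,0],[0,0,-14],1],
    [[0,0,0],[0,0,-8],1],
    [[0,0,0],[0,0,-4],1],
    [[0,0,0],[0,0,0],1],
    [[0,0,0],[0,0,0],1],
  ],
)

```text
clock: 21.77
ee_pos: [535.8, 326.0, 178.7]
orientation: [-0.0, 0.001, 1.0, -0.0]
wrist_force: [-0.9, -1.2, -3.4]
finger_gap: 0.379
finger_force: 59.8
```

```bash
python3 - <<'E'
from h import *
held(('scene','side'),28,101,28,rad=45)
E
```

```text
tcp [535.8 326.  178.7] [-0.9 -1.2 -3.4] 0.379
scene 310 axis at 101 below tcp [534.6 329.2] lean [-0.016 -0.032] zmin 78.9
side 990 axis at 101 below tcp [534.  329.7] lean [ 0.005 -0.032] zmin 80.1
```

Request:
carry_out(
  deltas=[
    [[0,0,0],[-2,-10,0],1],
    [[0,0,0],[-2,-22,0],1],
    [[0,0,0],[-2,-30,0],1],
    [[0,0,0],[-2,-30,0],1],
    [[0,0,0],[-2,-30,0],1],
    [[0,0,0],[-2,-30,0],1],
    [[0,0,0],[-2,-30,0],1],
    [[0,0,0],[-2,-30,0],1],
    [[0,0,0],[-2,-30,0],1],
    [[0,0,0],[-2,-30,0],1],
    [[0,0,0],[-2,-30,0],1],
    [[0,0,0],[-3,-30,0],1],
    [[0,0,0],[-3,-30,0],1],
    [[0,0,0],[-3,-30,0],1],
    [[0,0,0],[-2,-22,0],1],
    [[0,0,0],[-1.5,-11.5,0],1],
    [[0.9,0,0],[0,0,0],1],
    [[0.9,0,0],[0,0,0],1],
    [[0,0,0],[0,0,0],1],
    [[0,0,0],[0,0,0],1],
  ],
)

```text
clock: 23.53
ee_pos: [570.0, -96.2, 178.6]
orientation: [-0.0, -0.002, 1.0, -0.015]
wrist_force: [-0.2, 1.6, -3.3]
finger_gap: 0.381
finger_force: 60.2
```

```bash
python3 - <<'E'
from h import *
print(ctrl.get_obs()['orientation'])
held(('scene','side'),28,101,28,rad=45)
s=cam('wrist');save('w4.png',s['frame']);P=wcloud(s)
X=P[(abs(P[...,0]-569)<60)&(abs(P[...,1]+99)<60)];T=X[abs(X[:,2]-47)<3.5];print(len(T),cv2.minAreaRect(T[:,:2].astype(np.float32)))
E
```

```text
[-1.40981052e-04 -1.70112081e-03  9.99885002e-01 -1.50688376e-02]
tcp [570.  -96.2 178.6] [-0.2  1.6 -3.3] 0.381
scene 367 axis at 101 below tcp [567.8 -95.8] lean [-0.001 -0.007] zmin 79.4
side 482 axis at 101 below tcp [568.9 -95.9] lean [-0.004  0.005] zmin 79.7
2646 ((567.925048828125, -99.02174377441406), (88.5363540649414, 86.26608276367188), 89.27555084228516)
```

View pics/w4.png

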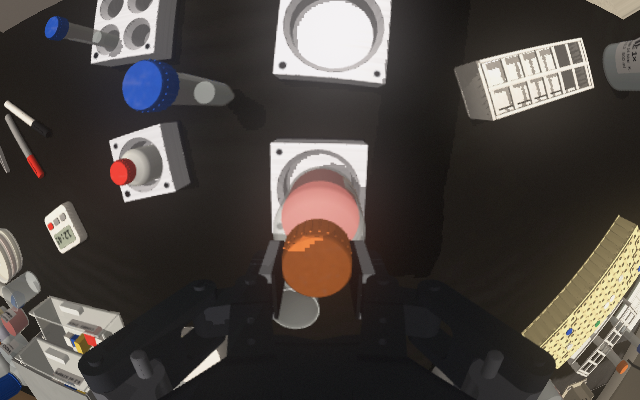

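The wrist picture shows the pink bottle upright at (320,220), over its bore (318,190). The small bottle stands in its block at (140,165) and the tube in its hole at (110,45). Lowering the medium bottle.

Request:
carry_out(
  deltas=[
    [[0,0,0],[-0.3,-2.4,6],1],
    [[0,0,0],[0,0,10],1],
    [[0,0,0],[0,0,10],1],
    [[0,0,0],[0,0.2,8],1],
    [[0,0,0],[0,0.2,8],1],
    [[0,0,0],[0,0.2,7],1],
    [[0,0,0],[0,0.2,6],1],
    [[0,0,0],[0,0.1,4],1],
    [[0,0,0],[0,0,2],1],
    [[0,0,0],[0,0,0],1],
    [[0,0,0],[0,0,0],1],
  ],
)

```text
clock: 24.6
ee_pos: [570.6, -102.8, 117.9]
orientation: [0.0, 0.0, 1.0, -0.016]
wrist_force: [0.2, -0.2, -2.9]
finger_gap: 0.383
finger_force: 60.2
```

Request:
carry_out(
  deltas=[
    [[0,0,0],[0.5,2.5,0],1],
    [[0,0,0],[0,0,1.5],1],
    [[0,0,0],[0,0,1.5],1],
    [[0,0,0],[0,0,1],1],
    [[0,0,0],[0,0,0.5],1],
    [[0,0,0],[0,0,0],1],
    [[0,0,0],[0,0,0],1],
  ],
)

```text
clock: 25.18
ee_pos: [569.9, -100.5, 113.3]
orientation: [0.0, 0.001, 1.0, -0.016]
wrist_force: [-0.1, -0.2, -1.4]
finger_gap: 0.378
finger_force: 60.4
```

Request:
carry_out(
  deltas=[
    [[0,0,0],[0,0,0.7],1],
    [[0,0,0],[0,0,0.7],1],
    [[0,0,0],[0,0,0],1],
    [[0,0,0],[0,0,0],1],
  ],
)

```text
clock: 25.52
ee_pos: [570.9, -100.7, 113.1]
orientation: [0.001, 0.001, 1.0, -0.016]
wrist_force: [-0.9, -0.9, 5.9]
finger_gap: 0.378
finger_force: 61.4
```

Request:
carry_out(
  deltas=[
    [[0,0,0],[0,0,0],0.6],
    [[0,0,0],[0,0,0],0.5],
    [[0,0,0],[0,0,0],0.4],
    [[0,0,0],[0,0,0],0.3],
    [[0,0,0],[0,0,0],0.2],
    [[0,0,0],[0,0,-10],0.2],
    [[0,0,0],[0,0,-25],0.2],
    [[0,0,0],[0,0,-30],0.2],
    [[0,0,0],[0,0,-30],0.1],
    [[0,0,0],[0,0,-25],0],
    [[-1.8,0,0],[0,0,0],0],
    [[0,0,0],[13,20,0],0],
    [[0,0,0],[13,30,0],0],
    [[0,0,0],[13,30,0],0],
    [[0,0,0],[13,30,0],0],
    [[0,0,0],[13,30,0],0],
    [[0,0,0],[13,30,0],0],
    [[0,0,0],[13,30,0],0],
    [[0,0,0],[13,30,0],0],
    [[0,0,0],[13,30,0],0],
  ],
)

```text
clock: 27.18
ee_pos: [452.3, 164.8, 232.6]
orientation: [0.001, 0.0, 1.0, -0.0]
wrist_force: [-0.1, 0.4, -0.7]
finger_gap: 1.001
finger_force: 0.0
```

Request:
carry_out(
  deltas=[
    [[0,0,0],[13,30,0],0],
    [[0,0,0],[13,30,0],0],
    [[0,0,0],[13,30,0],0],
    [[0,0,0],[13,30,0],0],
    [[0,0,0],[15,42,0],0],
    [[0,0,0],[0,0,0],0],
    [[0,0,0],[0,0,0],0],
  ],
)

```text
clock: 27.77
ee_pos: [385.5, 325.6, 232.5]
orientation: [0.0, -0.003, 1.0, 0.001]
wrist_force: [-0.3, -0.7, -0.2]
finger_gap: 0.997
finger_force: 0.0
```

```bash
python3 - <<'E'
from h import *
o=ctrl.get_obs();print(o['ee_pos'],o['orientation'],o['qpos'])
s=cam('wrist');P=wcloud(s)
for n,c,zt,r in OB[:1]:
    X=P[(np.hypot(P[...,0]-c[0],P[...,1]-c[1])<r+12)&(abs(P[...,2]-zt)<4)]
    if len(X)>5:print(n,len(X),cv2.minEnclosingCircle(X[:,:2].astype(np.float32)))
s=cam('scene');P=cloud(s)
X=P[(np.hypot(P[...,0]-569,P[...,1]+99)<40)&(P[...,2]>52)];print('medium top',np.percentile(X[:,2],98),circ(X[X[:,2]>112],17.5),circ(X[X[:,2]<90],28))
E
```

```text
[385.53632178 325.56949866 232.50251276] [ 8.45086347e-05 -2.61989118e-03  9.99996330e-01  6.84708583e-04] [-0.27549503  0.24892136 -0.5518488   1.90630697  0.1506312   1.02605647
  0.68422216]
L 2256 ((384.6264953613281, 326.4964904785156), 21.676576614379883)
medium top 130.61230124184192 [ 568.2 -103.1] [ 568.1 -101.8]
```

Request:
carry_out(
  deltas=[
    [[0,0,0],[0.3,0.4,20],0],
    [[0,0,0],[0,0,22],0],
    [[0,0,0],[0,0,22],0],
    [[0,0,0],[0,0,20],0],
    [[0,0,0],[0,0,14],0],
    [[0,0,0],[0,0,9],0],
    [[0,0,0],[0,0,0],0.2],
    [[0,0,0],[0,0,0],0.3],
    [[0,0,0],[0,0,0],0.4],
    [[0,0,0],[0,0,0],0.5],
    [[0,0,0],[0,0,0],1],
    [[0,0,0],[0,0,0],1],
    [[0,0,0],[0,0,0],1],
    [[0,0,0],[0,0,0],1],
  ],
)

```text
clock: 29.03
ee_pos: [388.0, 323.9, 126.2]
orientation: [0.001, 0.001, 1.0, 0.001]
wrist_force: [0.2, -1.0, 6.3]
finger_gap: 0.48
finger_force: 60.8
```

Request:
carry_out(
  deltas=[
    [[0,0,0],[0,0,-4],1],
    [[0,0,0],[0,0,-8],1],
    [[0,0,0],[0,0,-14],1],
    [[0,0,0],[0,0,-14],1],
    [[0,0,0],[0,0,-14],1],
    [[0,0,0],[0,0,-14],1],
    [[0,0,0],[0,0,-8],1],
    [[0,0,0],[0,0,-4],1],
    [[0,0,0],[0,0,0],1],
    [[0,0,0],[0,0,0],1],
  ],
)

```text
clock: 29.87
ee_pos: [386.6, 322.7, 204.3]
orientation: [-0.0, 0.001, 1.0, -0.0]
wrist_force: [-0.9, -0.5, -5.5]
finger_gap: 0.48
finger_force: 61.6
```

```bash
python3 - <<'E'
from h import *
held(('scene','side'),40,125,34.5,rad=55)
E
```

```text
tcp [386.6 322.7 204.3] [-0.9 -0.5 -5.5] 0.48
scene 506 axis at 125 below tcp [386.  321.7] lean [-0.023  0.004] zmin 81.2
side 1601 axis at 125 below tcp [386.7 322.4] lean [-0.023  0.003] zmin 80.6
```

Request:
carry_out(
  deltas=[
    [[0,0,0],[-2,-8,0],1],
    [[0,0,0],[-2,-18,0],1],
    [[0,0,0],[-2,-28,0],1],
    [[0,0,0],[-2,-28,0],1],
    [[0,0,0],[-2,-28,0],1],
    [[0,0,0],[-2,-28,0],1],
    [[0,0,0],[-2,-28,0],1],
    [[0,0,0],[-2,-28,0],1],
    [[0,0,0],[-2,-28,0],1],
    [[0,0,0],[-2,-28,0],1],
    [[0,0,0],[-2,-28,0],1],
    [[0,0,0],[-2,-28,0],1],
    [[0,0,0],[-2,-28,0],1],
    [[0,0,0],[-2,-28,0],1],
    [[0,0,0],[-2,-28,0],1],
    [[0,0,0],[-2,-18,0],1],
    [[0,0,0],[-2,-6,0],1],
    [[0,0.7,0],[0,0,0],1],
    [[0,0.6,0],[0,0,0],1],
    [[0,0,0],[0,0,0],1],
  ],
)

```text
clock: 31.63
ee_pos: [420.7, -89.5, 204.5]
orientation: [-0.012, -0.0, 1.0, 0.0]
wrist_force: [0.3, -0.7, -5.2]
finger_gap: 0.48
finger_force: 62.1
```

Request:
carry_out(
  deltas=[
    [[0,0,0],[0,5,0],1],
    [[0,0,0],[0,0,0],1],
    [[0,0,0],[0,0,0],1],
  ],
)

```text
clock: 31.88
ee_pos: [420.4, -84.6, 204.7]
orientation: [-0.011, -0.001, 1.0, 0.0]
wrist_force: [0.3, 0.5, -4.9]
finger_gap: 0.48
finger_force: 62.1
```

```bash
python3 - <<'E'
from h import *
print(ctrl.get_obs()['orientation'])
held(('scene','side'),40,125,34.5,rad=55)
s=cam('wrist');save('w5.png',s['frame']);P=wcloud(s)
X=P[(abs(P[...,0]-417)<65)&(abs(P[...,1]+86)<65)];T=X[abs(X[:,2]-47)<3.5];print(len(T),cv2.minAreaRect(T[:,:2].astype(np.float32)))
E
```

```text
[-1.14583823e-02 -7.71378302e-04  9.99934043e-01  1.42093248e-04]
tcp [420.4 -84.6 204.7] [ 0.3  0.5 -4.9] 0.48
scene 555 axis at 125 below tcp [417.3 -85.2] lean [-0.003 -0.006] zmin 81.2
side 824 axis at 125 below tcp [418.5 -85.3] lean [-0.002  0.008] zmin 80.9
2375 ((404.3109436035156, -84.7212905883789), (100.30294799804688, 74.66917419433594), 85.79717254638672)
```

View pics/w5.png

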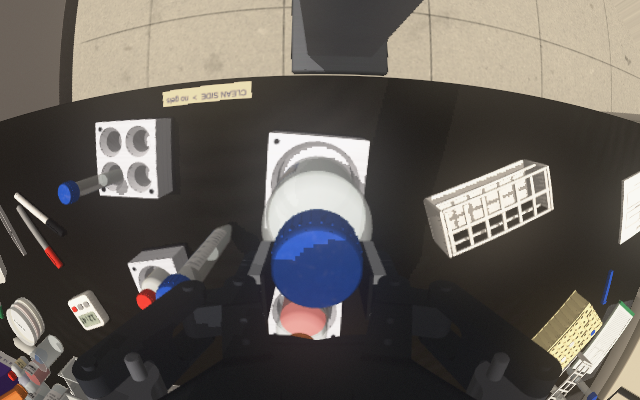

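The large bottle hangs upright at (317,215), over its bore (315,165). Lowering it.

Request:
carry_out(
  deltas=[
    [[0,0,0],[0,-1,6],1],
    [[0,0,0],[-0.2,0,10],1],
    [[0,0,0],[-0.2,0,10],1],
    [[0,0,0],[-0.2,0,8],1],
    [[0,0,0],[-0.2,0,8],1],
    [[0,0,0],[-0.2,0,7],1],
    [[0,0,0],[-0.1,0,6],1],
    [[0,0,0],[-0.1,0,4],1],
    [[0,0,0],[0,0,2],1],
    [[0,0,0],[0,0,0],1],
    [[0,0,0],[0,0,0],1],
  ],
)

```text
clock: 32.95
ee_pos: [420.6, -86.9, 143.8]
orientation: [-0.011, 0.0, 1.0, -0.0]
wrist_force: [0.6, -0.1, -4.1]
finger_gap: 0.473
finger_force: 62.1
```

Request:
carry_out(
  deltas=[
    [[0,0,0],[0,0,1.5],1],
    [[0,0,0],[0,0,1.5],1],
    [[0,0,0],[0,0,1],1],
    [[0,0,0],[0,0,1],1],
    [[0,0,0],[0,0,0],1],
    [[0,0,0],[0,0,0],1],
  ],
)

```text
clock: 33.45
ee_pos: [420.3, -86.9, 138.8]
orientation: [-0.011, 0.0, 1.0, -0.0]
wrist_force: [-0.2, 0.5, -5.2]
finger_gap: 0.485
finger_force: 62.6
```

Request:
carry_out(
  deltas=[
    [[0,0,0],[0,0,0.7],1],
    [[0,0,0],[0,0,0.7],1],
    [[0,0,0],[0,0,0],1],
    [[0,0,0],[0,0,0],1],
  ],
)

```text
clock: 33.78
ee_pos: [421.1, -86.9, 138.7]
orientation: [-0.011, 0.0, 1.0, -0.0]
wrist_force: [-2.9, 1.5, 10.7]
finger_gap: 0.481
finger_force: 64.0
```

Contact; releasing and rising.

Request:
carry_out(
  deltas=[
    [[0,0,0],[0,0,0],0.5],
    [[0,0,0],[0,0,0],0.4],
    [[0,0,0],[0,0,0],0.3],
    [[0,0,0],[0,0,0],0.2],
    [[0,0,0],[0,0,0],0.1],
    [[0,0,0],[0,0,0],0],
    [[0,0,0],[0,0,0],0],
    [[0,0,0],[0,0,-10],0],
    [[0,0,0],[0,0,-25],0],
    [[0,0,0],[0,0,-30],0],
    [[0,0,0],[0,0,-30],0],
    [[0,0,0],[0,30,-10],0],
    [[0,0,0],[0,40,0],0],
    [[0,0,0],[0,40,0],0],
    [[0,0,0],[0,40,0],0],
    [[0,0,0],[0,30,0],0],
    [[0,0,0],[0,0,0],0],
    [[0,0,0],[0,0,0],0],
  ],
)

```text
clock: 35.28
ee_pos: [422.6, 94.8, 243.0]
orientation: [-0.011, -0.002, 1.0, 0.0]
wrist_force: [-0.2, -0.7, -1.0]
finger_gap: 0.999
finger_force: 0.0
```

```bash
python3 - <<'E'
from h import *
print(ctrl.get_obs()['ee_pos'])
for n in('scene','side'):
    s=cam(n);P=cloud(s);P[s['range_z']<=0]=np.nan
    for k,c,h,rc,rb in(('L',(417.6,-86.5),162,21.5,34.5),('M',(569,-100),130,17.5,28),('S',(542,-282),87,12,19),('T',(404,-322),131,10.5,8.5)):
        X=P[(np.hypot(P[...,0]-c[0],P[...,1]-c[1])<rb+12)&(P[...,2]>50)]
        print(n,k,'top',np.round(np.percentile(X[:,2],98),1),'want',h,circ(X[X[:,2]>h-13],rc))
    if n=='scene': save('end.png',cv2.resize(s['frame'][90:330,170:490],(800,600),interpolation=cv2.INTER_CUBIC))
    for t in('beaker','timer'):
        d=ctrl.cut_out(s,t)
        if d: print(n,t,np.round(np.median(P[d[0]['mask']&(s['range_z']>0)],0)))
E
```

```text
[422.64949091  94.8434832  243.0182847 ]
scene L top 162.0 want 162 [415.8 -85.8]
scene M top 130.0 want 130 [ 568.6 -103.4]
scene S top 88.7 want 87 [ 543.4 -281.9]
scene T top 132.4 want 131 [ 404. -324.]
scene beaker [ 678. -130.   44.]
scene timer [ 555. -138.   36.]
side L top 162.6 want 162 [416.7 -85.3]
side M top 130.7 want 130 [ 569.3 -103. ]
side S top 88.6 want 87 [ 543.4 -281.6]
side T top 132.8 want 131 [ 405.1 -322.4]
side beaker [ 674. -108.   45.]
side timer [ 649. -442.   19.]
```

View pics/end.png

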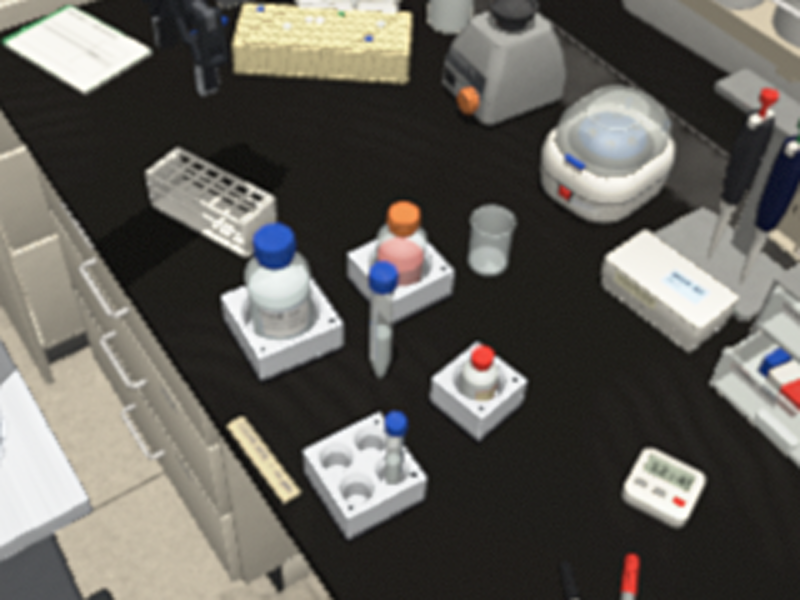

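The picture shows all four things seated: large (280,280), medium (402,245), small (482,375) and tube (395,450). The beaker (490,240), timer (665,487) and taller tube (380,320) are where they were.

```bash
python3 -c "
from bench import ctrl;print(ctrl.sign_off())"
```

```text
the job is handed in; nothing more can be done
None
```

The three bottles and the tube each stand upright on the floor of their fitting bore, with tops measured within 2 mm of the seated height; the beaker and timer were left alone, and the job was handed in at about 36 s.

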